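Click the craft box shut all round

TASK

The lid is on the blue craft box but its four orange rim flaps are still sprung up. With your fingertips, press down each flap in turn until it clicks and stays shut, flush with the lid. Do not lift, tip or push the box away, and leave the spool, glue stick and scissors where they are.

Things in the scene. Friction and masses are not known exactly. Their poses are not given: they have to be found in the camera images.
- craft_box: Loose blue plastic craft box (0.9 kg), 156 x 216 mm over its flange. Origin: centre of its underside; x the short way, y the long way. A white lid panel (104 x 164 mm, top 85 mm above the table) sits on it; an orange rim flap is hinged along each of its four edges. The corners are notched.
- flap_front (a joint): Orange rim flap on the long side on the box's own -x: 150 mm long, reaching 34 mm out from its hinge, 5 mm thick. Angle in rad: 0 = sprung up as at the start (outer edge 12 mm high), 0.36 = clicked shut, flush with the lid panel. It snaps over centre at about 0.18: past that it pulls itself shut, short of it it springs back. Needs 6 to 9 N down at the press point; shut, it rests on a hard stop.
- front_press (a point): Point on the top face of the front flap, middle of its length, 22 mm out from its hinge (12 mm in from the outer edge); it moves with the flap. With the flap shut it lies 74 mm from the box's centre line towards that side and 85 mm above the table.
- flap_back (a joint): Orange rim flap on the long side on the box's own +x: 150 mm long, reaching 34 mm out from its hinge, 5 mm thick. Angle in rad: 0 = sprung up as at the start (outer edge 12 mm high), 0.36 = clicked shut, flush with the lid panel. It snaps over centre at about 0.18: past that it pulls itself shut, short of it it springs back. Needs 6 to 9 N down at the press point; shut, it rests on a hard stop.
- back_press (a point): Point on the top face of the back flap, middle of its length, 22 mm out from its hinge (12 mm in from the outer edge); it moves with the flap. With the flap shut it lies 74 mm from the box's centre line towards that side and 85 mm above the table.
- flap_left (a joint): Orange rim flap on the short side on the box's own +y: 92 mm long, reaching 34 mm out from its hinge, 5 mm thick. Angle in rad: 0 = sprung up as at the start (outer edge 12 mm high), 0.36 = clicked shut, flush with the lid panel. It snaps over centre at about 0.18: past that it pulls itself shut, short of it it springs back. Needs 6 to 9 N down at the press point; shut, it rests on a hard stop.
- left_press (a point): Point on the top face of the left flap, middle of its length, 22 mm out from its hinge (12 mm in from the outer edge); it moves with the flap. With the flap shut it lies 104 mm from the box's centre line towards that side and 85 mm above the table.
- flap_right (a joint): Orange rim flap on the short side on the box's own -y: 92 mm long, reaching 34 mm out from its hinge, 5 mm thick. Angle in rad: 0 = sprung up as at the start (outer edge 12 mm high), 0.36 = clicked shut, flush with the lid panel. It snaps over centre at about 0.18: past that it pulls itself shut, short of it it springs back. Needs 6 to 9 N down at the press point; shut, it rests on a hard stop.
- right_press (a point): Point on the top face of the right flap, middle of its length, 22 mm out from its hinge (12 mm in from the outer edge); it moves with the flap. With the flap shut it lies 104 mm from the box's centre line towards that side and 85 mm above the table.
- spool: Loose green ribbon spool standing on end, diameter 54, height 40 mm; origin at the centre of its underside. Leave alone.
- glue: Loose white glue stick with a yellow cap, upright, diameter 34, height 85 mm; origin at the centre of its underside. Leave alone.
- scissors: Loose scissors with grey handles lying flat, about 190 mm long and 12 mm high; origin at the underside near the pivot, blades towards its +x. Leave alone.

How it is judged:
By the outcome, as a careful person would: the job done as asked, in the order asked, and still so for the second after the job is handed in, with the robot touching nothing.
It also fails if it takes over 54 s, if anything falls off the work surface, if the arm or the gripper's body presses on something with over 40 N, if the wrist force passes 120 N, or if a joint passes its speed limit or range.

ROBOT

A 7-joint arm with a two-finger parallel gripper is mounted at the origin on the work surface. World frame = base frame: x ahead of the robot, y to its left, z up, the work surface at z = 0. Lengths are in m, angles in degrees, forces in N, time in s.
With the tool pointing down it reaches from about 0.425 to 0.825 m from the base axis. Payload 3.6 kg.
Tool frame: the origin (TCP) lies on the centre line of the jaws, within the pads' length; the fingertips stand 17 mm ahead of it and the grasp point (between the pads) lies 2 mm behind it (bot.finger_overhang is the distance from the TCP to the fingertips, in m); z points along the fingers, y is the line along which they close (so a half turn about z gives the same grasp; the last joint's range is limited). The gripper opens to 85 mm and grips with 20 to 120 N. Pads are 22 mm wide; open, the fingers measure 114 mm over their backs; the gripper's body (76 mm by 85 mm) begins 54 mm behind the grasp point. The pads swing forward as they close: fully open they stand 13 mm farther back than shut.
Start: joints at [61.622, 35.231, -0.722, 81.555, 0.464, 63.22, -2.315], TCP at [0.294, -0.58, 0.248] pointing down, gripper open.
Joint ranges: [-178.69, 178.69], [-17.37, 117.87], [-77.05, 75.6], [15.02, 138.74], [-78.02, 258.01], [0.78, 113.62], [-162.83, 162.83]. Speed limits (degrees/s): [159.86, 159.86, 180, 180, 180, 180, 180].

INTERFACE

Orientations are given as a 3x3 rotation matrix whose columns are the frame's x, y, z axes.
In Python, from bench import bot gives the robot as it stands.
- The arm moves only by the tool jog_arm, never from a script. Its argument "increments" is a list of rows, each a list of 5 numbers: the opening, from 0 (shut) to 1 (fully open), then the shift along the tool's x, y, z as a fraction of full scale, then the turn about the tool's z as a fraction of full scale. A call has 1 to 20 rows; each row is the pose to reach, as a shift and turn from the pose commanded when the call began, along the tool's axes at that moment; what a row does not reach only later rows make up. Full scale, the value 1, is 0.08 m for a shift and 45 degrees for a turn. A row lasts 1/12 s, in which the tool goes at most 41.7 mm and 7.16 degrees, less where a joint would pass 70% of its speed; a pose out of reach is approached as far as the arm can. A call with a number of a shift or a turn outside -1 to 1 is refused whole. A call with a gripper value outside its range is refused whole. The fingers move at their own pace and stop on an object; "newtons" is the grip in N (left out, the last holds). Time passes only in rows, so rows that repeat a pose let the fingers close. It gives the time, the measured TCP pose, the force, the opening and the grip force at its end, in the units of the state.
- bot.observe(): the state, without advancing time (a new reading comes with each control period).
- bot.capture(name): name is "scene" or "top" or "wrist"; returns a dict with "pixels" (400x640x3 uint8, red, green, blue), "z_map" (400x640 float32, m along the optical axis (not along the pixel's ray), 0 where there is no reading), "mtx" (3x3 intrinsics, pixels), "R" (3x3) and "t" (3): a world point X has camera coordinates R X + t. Camera axes: x right, y down, z forward; pixel columns grow to the right and rows downward; lengths in m; the calibration is good to about 2 mm. A picture is of the moment at which its call begins.
- bot.close_job(): hands the job in; it is judged then, once.
The state is a dict: "clock": time; "joint_positions": joint angles; "qvel": joint speeds; "tau": joint torques, N m; "ee_pos": TCP position; "eef_rot": TCP orientation; "contact_force": force on the tool from outside, world axes, zero at the start; "moment": the same for the moment, N m; "opening": opening from 0.0 (shut) to 1.0 (fully open); "finger_force": force on a finger pad.
Only numpy, scipy, OpenCV 4.12 (cv2) and the standard library are available. Lean on these libraries where they do the work, as an engineer would, in place of code of your own. Each camera call takes 0.05 s, during which the arm holds its last target. There are 200 camera calls.

## Working session

There is one attempt and no reset: what is moved stays moved. The work goes in short steps, Python scripts to look and compute and a tool call to move; the robot and the scene stay as the last step left them, time stands still between calls to the robot, and variables do not carry over. Pictures are saved under pics/ and viewed, at most 10 in all, crops included, and the job is handed in when it is done.

Besides the shell and the picture viewer there is one more tool, called in YAML: its name, and indented under it one key for each argument. jog_arm: Moves the arm, as the interface text tells. Its arguments: {"type":"object","properties":{"increments":{"type":"array","items":{"type":"array","items":{"type":"number"}}},"newtons":{"type":"number"}},"required":["increments"]}

```bash
mkdir -p pics; cat > h.py <<'E'
import numpy as np, cv2
from bench import bot
def world(c):
    z=c["z_map"]; v,u=np.indices(z.shape); K=c["mtx"]
    P=np.stack([(u-K[0,2])/K[0,0]*z,(v-K[1,2])/K[1,1]*z,z],-1)
    return (P-c["t"])@c["R"]
E
python3 - <<'E'
from h import *
c=bot.capture("top"); s=bot.capture("scene")
cv2.imwrite("pics/a.png",cv2.vconcat([cv2.resize(x["pixels"][...,::-1],(480,300)) for x in (c,s)]))
for x in (c,s):
    W=world(x); hsv=cv2.cvtColor(x["pixels"],cv2.COLOR_RGB2HSV)
    m=cv2.inRange(hsv,(5,130,100),(20,255,255))*(x["z_map"]>0)
    n,l,st,ce=cv2.connectedComponentsWithStats(m.astype(np.uint8))
    for i in range(1,n):
        if st[i,4]>60:
            p=W[l==i]; print(st[i],ce[i].round(),np.median(p,0).round(4),p.min(0).round(3),p.max(0).round(3),cv2.minAreaRect(p[:,:2].astype(np.float32)))
o=bot.observe(); print(o)
E
```

```text
[599 132  41  21 280] [614. 140.] [ 0.6949 -0.56    0.003 ] [ 0.653 -0.617 -0.001] [ 0.711 -0.448  0.13 ] ((0.6832532286643982, -0.5331037044525146), (0.03355150669813156, 0.17163746058940887), 9.316950798034668)
[ 333  138   78   62 1538] [372. 169.] [ 0.6203 -0.0562  0.0907] [ 0.566 -0.146 -0.004] [0.693 0.014 0.1  ] ((0.6251850128173828, -0.06436440348625183), (0.17030824720859528, 0.05372975394129753), 55.926727294921875)
[282 143  45  52 915] [304. 169.] [0.6184 0.0668 0.0908] [ 0.573  0.027 -0.003] [0.682 0.114 0.099] ((0.6271951198577881, 0.06751707196235657), (0.04721006378531456, 0.10485301911830902), 55.771575927734375)
[602 152  38  54 700] [620. 175.] [ 0.6228 -0.5738  0.003 ] [ 0.557 -0.618 -0.001] [ 0.67  -0.453  0.132] ((0.6184485554695129, -0.5376042127609253), (0.09285309910774231, 0.16638624668121338), 10.967907905578613)
[612 201  28  30 311] [627. 218.] [ 0.535  -0.5908  0.003 ] [ 0.514 -0.616 -0.001] [ 0.57  -0.469  0.131] ((0.5331704616546631, -0.54472416639328), (0.0450553223490715, 0.1506453901529312), 11.1510591506958)
[ 288  202   79   63 1435] [328. 232.] [
[... 2020 characters left out ...]
5, -2.3150724 ]), 'qvel': array([ 0.0064247 , -0.18667309, -0.0027126 , -0.22003167, -0.04861437,
       -0.00419452, -0.03001862]), 'tau': array([ 5.62174300e-04, -4.70385110e+01,  2.60152537e-01, -1.71570539e+01,
        1.01450758e-02,  5.86342896e-03,  2.64015335e-05]), 'ee_pos': array([ 0.29339162, -0.5792881 ,  0.24722367]), 'eef_rot': array([[ 8.92082057e-01,  4.51872088e-01, -1.10437402e-03],
       [ 4.51873435e-01, -8.92079623e-01,  2.08429204e-03],
       [-4.33561674e-05, -2.35839681e-03, -9.99997218e-01]]), 'contact_force': array([-0.00797145,  0.34833243, -0.87615823]), 'moment': array([-0.0454394 ,  0.01276509, -0.06005143]), 'finger_force': 0.0, 'opening': 0.9979233413918089}
```

View pics/a.png

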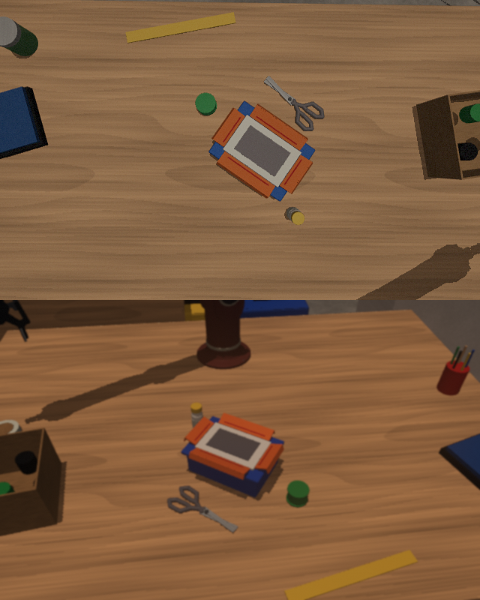

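The top view, at 480 px wide, shows the box at about (262,150), with its long axis at roughly 55° in world. The glue is at (293,215), the scissors at (295,105) and the spool at (206,104). All of them are lower than my travel height. Next I'll refine the box pose and work out the moves.

```bash
cat > m.py <<'E'
from h import *
def flaps():
    """orange flap edges above z=0.08 and lid plane, from top camera"""
    c=bot.capture("top"); W=world(c); hsv=cv2.cvtColor(c["pixels"],cv2.COLOR_RGB2HSV)
    near=(abs(W[...,0]-.562)<.15)&(abs(W[...,1]+.016)<.15)&(W[...,2]>.076)&(W[...,2]<.115)
    p=W[near]; r=cv2.minAreaRect(p[:,:2].astype(np.float32))
    m=near&(hsv[...,1]<90); q=W[m]; r2=cv2.minAreaRect(q[:,:2].astype(np.float32))
    return c,W,near,hsv,r,r2,q
E
python3 - <<'E'
from m import *
c,W,near,hsv,r,r2,q=flaps()
print("all",r,"\nlid",r2,np.median(q,0))
org=near&(cv2.inRange(hsv,(3,130,80),(20,255,255))>0)
a=np.radians(55.5); ex=np.array([np.sin(a),-np.cos(a)]); ey=np.array([np.cos(a),np.sin(a)])
c0=np.array([.5622,-.0163]); P=W[org]; d=P[:,:2]-c0; X=d@ex; Y=d@ey
for n,k in dict(front=(X<-50e-3)&(abs(Y)<.07),back=(X>.05)&(abs(Y)<.07),left=(Y>.08)&(abs(X)<.045),right=(Y<-.08)&(abs(X)<.045)).items():
    print(n,k.sum(),np.percentile(X[k],[1,50,99]).round(4),np.percentile(Y[k],[1,50,99]).round(4),np.percentile(P[k,2],[1,50,99]).round(4))
    s,t=(X,Y) if n in("front","back") else (Y,X); print("  tilt deg",np.degrees(np.arctan(np.polyfit(t[k],s[k],1)[0])).round(2))
print(bot.finger_overhang,bot.observe()["ee_pos"])
E
```

```text
all ((0.5501388311386108, -0.034423962235450745), (0.28319910168647766, 0.18006984889507294), 55.855613708496094) 
lid ((0.5641148090362549, -0.0142718106508255), (0.20912954211235046, 0.1555524468421936), 55.45167541503906) [ 0.56159078 -0.01607367  0.08510353]
front 1507 [-0.0895 -0.0717 -0.053 ] [-0.0688 -0.0006  0.0685] [0.0813 0.0907 0.0978]
  tilt deg -0.22
back 1467 [0.0526 0.0702 0.089 ] [-0.0686  0.      0.0687] [0.0824 0.0909 0.0978]
  tilt deg -0.38
left 958 [-0.044  -0.0001  0.0439] [0.0825 0.1008 0.1191] [0.0819 0.0908 0.0977]
  tilt deg 0.3
right 938 [-0.0441 -0.0002  0.0439] [-0.1191 -0.1007 -0.083 ] [0.0824 0.0908 0.0976]
  tilt deg 0.65
0.017 [ 0.29344314 -0.57936792  0.24739186]
```

jog_arm:
  increments:
    - [0,0.35,-0.35,0,0]
    - [0,0.7,-0.7,0,0]
    - [0,1,-1,0,0]
    - [0,1,-1,0,0]
  newtons: 20

```text
clock: 0.48
ee_pos: [0.3335, -0.4638, 0.248]
eef_rot: [[0.887, 0.462, 0.002], [0.462, -0.887, 0.008], [0.006, -0.006, -1.0]]
contact_force: [0.2, 0.4, 0.3]
opening: 0.456
finger_force: 0.0
```

jog_arm:
  increments:
    - [0,0.35,-0.35,0,0]
    - [0,0.7,-0.7,0,0]
    - [0,1,-1,0,0]
    - [0,1,-1,0,0]

```text
clock: 0.82
ee_pos: [0.3678, -0.3565, 0.2482]
eef_rot: [[0.887, 0.463, 0.001], [0.463, -0.887, 0.007], [0.004, -0.005, -1.0]]
contact_force: [0.9, 1.2, 0.0]
opening: 0.003
finger_force: 0.0
```

jog_arm:
  increments:
    - [0,0.35,-0.35,0,0]
    - [0,0.7,-0.7,0,0]
    - [0,1,-1,0,0]
    - [0,1,-1,0,0]

```text
clock: 1.15
ee_pos: [0.4022, -0.2494, 0.2483]
eef_rot: [[0.886, 0.463, 0.001], [0.463, -0.886, 0.005], [0.004, -0.004, -1.0]]
contact_force: [0.9, -0.5, 0.1]
opening: -0.0
finger_force: 0.0
```

jog_arm:
  increments:
    - [0,0.35,-0.35,0,-0.15]
    - [0,0.7,-0.7,0,-0.3]
    - [0,1,-1,0,-0.45]
    - [0,1,-1,0,-0.6]
    - [0,1,-1,0,-0.63]
    - [0,1,-1,0,-0.63]
    - [0,1,-1,0,-0.63]

```text
clock: 1.73
ee_pos: [0.434, -0.1516, 0.2482]
eef_rot: [[0.575, 0.818, -0.001], [0.818, -0.575, -0.001], [-0.001, -0.0, -1.0]]
contact_force: [-0.3, 0.4, 0.4]
opening: 0.001
finger_force: 0.0
```

jog_arm:
  increments:
    - [0,0.5,-0.15,0,0]
    - [0,1,-0.29,0,0]
    - [0,1,-0.29,0,0]

```text
clock: 1.98
ee_pos: [0.4638, -0.0632, 0.2488]
eef_rot: [[0.564, 0.826, 0.004], [0.826, -0.564, 0.006], [0.007, -0.0, -1.0]]
contact_force: [-0.4, 1.6, 0.0]
opening: 0.001
finger_force: 0.0
```

jog_arm:
  increments:
    - [0,0.5,-0.15,0.2,0]
    - [0,1,-0.29,0.5,0]
    - [0,1,-0.29,0.8,0]
    - [0,1,-0.29,0.8,0]

```text
clock: 2.32
ee_pos: [0.4857, 0.0101, 0.1803]
eef_rot: [[0.568, 0.823, -0.008], [0.823, -0.568, 0.001], [-0.004, -0.007, -1.0]]
contact_force: [-0.8, -0.2, -1.0]
opening: 0.006
finger_force: 0.0
```

jog_arm:
  increments:
    - [0,0.29,0,0.2,0]
    - [0,0.29,0,0.5,0]
    - [0,0.29,0,0.7,0]
    - [0,0.29,0,0.7,0]
    - [0,0.29,0,0.7,0]
    - [0,0.29,0,0.7,0]

```text
clock: 2.82
ee_pos: [0.5018, 0.0257, 0.1295]
eef_rot: [[0.573, 0.82, 0.002], [0.82, -0.573, -0.001], [0.001, 0.002, -1.0]]
contact_force: [0.2, -0.2, 0.2]
opening: 0.0
finger_force: 0.0
```

jog_arm:
  increments:
    - [0,0,0,0.1,0]
    - [0,0,0,0.2,0]
    - [0,0,0,0.23,0]
    - [0,0,0,0.26,0]
    - [0,0,0,0.28,0]
    - [0,0,0,0.3,0]
    - [0,0,0,0.32,0]
    - [0,0,0,0.33,0]
    - [0,0,0,0.33,0]
    - [0,0,0,0.33,0]

```text
clock: 3.65
ee_pos: [0.5008, 0.0271, 0.102]
eef_rot: [[0.571, 0.821, -0.0], [0.821, -0.571, -0.0], [-0.0, -0.0, -1.0]]
contact_force: [-1.1, 0.2, 2.4]
opening: -0.0
finger_force: 1.1
```

jog_arm:
  increments:
    - [0,0,0,0.01,0]
    - [0,0,0,0.02,0]
    - [0,0,0,0.02,0]

```text
clock: 3.9
ee_pos: [0.5009, 0.027, 0.1019]
eef_rot: [[0.571, 0.821, 0.0], [0.821, -0.571, -0.001], [-0.0, 0.001, -1.0]]
contact_force: [-4.1, -0.5, 12.9]
opening: -0.002
finger_force: 6.7
```

jog_arm:
  increments:
    - [0,0,0,-0.2,0]
    - [0,0,0,-0.5,0]
    - [0,0,0,-0.5,0]
    - [0,0,0,-0.5,0]

```text
clock: 4.23
ee_pos: [0.5019, 0.0273, 0.1413]
eef_rot: [[0.571, 0.821, 0.003], [0.821, -0.571, 0.0], [0.002, 0.002, -1.0]]
contact_force: [-0.3, 0.1, 0.0]
opening: -0.001
finger_force: 0.0
```

```bash
cat > chk.py <<'E'
from m import *
a=np.radians(55.5); ex=np.array([np.sin(a),-np.cos(a)]); ey=np.array([np.cos(a),np.sin(a)])
c0=np.array([.5622,-.0163])
for cam in("top","scene"):
    c=bot.capture(cam); W=world(c); hsv=cv2.cvtColor(c["pixels"],cv2.COLOR_RGB2HSV)
    org=(cv2.inRange(hsv,(3,130,80),(20,255,255))>0)&(W[...,2]>.076)&(W[...,2]<.115); P=W[org]; d=P[:,:2]-c0; X=d@ex; Y=d@ey
    for n,k in dict(front=(X<-.05)&(X>-.1)&(abs(Y)<.07),back=(X>.05)&(X<.1)&(abs(Y)<.07),left=(Y>.08)&(Y<.13)&(abs(X)<.045),right=(Y<-.08)&(Y>-.13)&(abs(X)<.045)).items():
        if k.sum()<20: print(cam,n,"few"); continue
        s,t=(X,Y) if n in("front","back") else (Y,X)
        print(cam,n,k.sum(),"out",np.percentile(s[k],[1,50,99]).round(4),"z",np.percentile(P[k,2],[5,50,95]).round(4),"mid",np.median(t[k]).round(4))
o=bot.observe(); print(o["clock"],o["ee_pos"],o["eef_rot"][:,0])
t=dict(front=c0-.074*ex,back=c0+.074*ex,left=c0+.104*ey,right=c0-.104*ey)
for n,p in t.items():
    print(n,"shift fractions",(o["eef_rot"].T@(np.r_[p,.102]-o["ee_pos"])/.08).round(3))
E
python3 chk.py
```

```text
top front 198 out [-0.0827 -0.0644 -0.0528] z [0.0825 0.0846 0.0872] mid 0.0592
top back 1473 out [0.0525 0.0702 0.0891] z [0.084  0.0906 0.0964] mid 0.0001
top left 957 out [0.0824 0.1008 0.1191] z [0.0841 0.0908 0.0965] mid -0.0002
top right 892 out [-0.1192 -0.1016 -0.083 ] z [0.0845 0.0912 0.0964] mid 0.0026
scene front 802 out [-0.0849 -0.0678 -0.0509] z [0.0836 0.0856 0.0875] mid 0.0015
scene back 1242 out [0.0559 0.0832 0.0911] z [0.0834 0.0914 0.0973] mid 0.0026
scene left 730 out [0.0808 0.1026 0.1169] z [0.0845 0.0914 0.0973] mid 0.0028
scene right 618 out [-0.1162 -0.1005 -0.0851] z [0.086  0.0919 0.0975] mid 0.0035
4.3333 [0.50050576 0.02702494 0.13974333] [ 5.70620027e-01  8.21213944e-01 -6.65241693e-04]
front shift fractions [-0.009  0.018  0.472]
back shift fractions [0.    1.868 0.47 ]
left shift fractions [1.296 0.936 0.47 ]
right shift fractions [-1.304  0.949  0.472]
```

Front is shut and the box hasn't moved. Next is the back flap.

jog_arm:
  increments:
    - [0,0,0.4,0,0]
    - [0,0,0.8,0,0]
    - [0,0,0.93,0,0]

```text
clock: 4.58
ee_pos: [0.5651, -0.0191, 0.1392]
eef_rot: [[0.574, 0.819, 0.002], [0.819, -0.574, -0.002], [-0.001, 0.003, -1.0]]
contact_force: [0.7, -1.5, 0.6]
opening: -0.006
finger_force: 0.0
```

jog_arm:
  increments:
    - [0,0,0.4,0,0]
    - [0,0,0.8,0,0]
    - [0,0,0.94,0,0]
    - [0,0,0.94,0,0]
    - [0,0,0.94,0,0]
    - [0,0,0.94,0,0]

```text
clock: 5.08
ee_pos: [0.6223, -0.0567, 0.1393]
eef_rot: [[0.569, 0.822, -0.003], [0.822, -0.569, 0.001], [-0.001, -0.003, -1.0]]
contact_force: [0.4, -0.4, 0.2]
opening: -0.003
finger_force: 0.0
```

jog_arm:
  increments:
    - [0,0,0,0.15,0]
    - [0,0,0,0.28,0]
    - [0,0,0,0.32,0]
    - [0,0,0,0.35,0]
    - [0,0,0,0.38,0]
    - [0,0,0,0.41,0]
    - [0,0,0,0.44,0]
    - [0,0,0,0.46,0]
    - [0,0,0,0.48,0]
    - [0,0,0,0.48,0]
    - [0,0,0,0.48,0]

```text
clock: 6.0
ee_pos: [0.6242, -0.0581, 0.1021]
eef_rot: [[0.57, 0.821, 0.001], [0.821, -0.57, 0.0], [0.001, 0.001, -1.0]]
contact_force: [-0.5, -0.1, 1.5]
opening: 0.0
finger_force: 1.0
```

jog_arm:
  increments:
    - [0,0,0,0.01,0]
    - [0,0,0,0.02,0]
    - [0,0,0,0.02,0]

```text
clock: 6.25
ee_pos: [0.6242, -0.0581, 0.102]
eef_rot: [[0.571, 0.821, 0.001], [0.821, -0.571, -0.0], [0.0, 0.001, -1.0]]
contact_force: [-3.2, 0.5, 9.1]
opening: -0.003
finger_force: 4.7
```

jog_arm:
  increments:
    - [0,0,0,-0.2,0]
    - [0,0,0,-0.5,0]
    - [0,0,0,-0.5,0]
    - [0,0.3,-0.3,-0.5,0]
    - [0,0.65,-0.46,-0.5,0]
    - [0,0.65,-0.46,-0.5,0]

```text
clock: 6.75
ee_pos: [0.6236, 0.0156, 0.1405]
eef_rot: [[0.562, 0.827, 0.002], [0.827, -0.562, 0.009], [0.008, -0.003, -1.0]]
contact_force: [-0.5, 2.5, -0.2]
opening: -0.001
finger_force: 0.0
```

jog_arm:
  increments:
    - [0,0.3,-0.3,0,0]
    - [0,0.65,-0.46,0,0]
    - [0,0.65,-0.46,0,0]
    - [0,0.65,-0.46,0,0]
    - [0,0.65,-0.46,0,0]
    - [0,0.65,-0.46,0,0]

```text
clock: 7.25
ee_pos: [0.6228, 0.0672, 0.1399]
eef_rot: [[0.572, 0.82, -0.0], [0.82, -0.572, -0.002], [-0.002, 0.001, -1.0]]
contact_force: [0.1, -0.5, -0.1]
opening: -0.003
finger_force: 0.0
```

```bash
python3 chk.py
```

```text
top front few
top back 1250 out [0.0522 0.0704 0.0856] z [0.0822 0.0844 0.0866] mid -0.0046
top left few
top right 894 out [-0.1194 -0.1013 -0.083 ] z [0.0844 0.0911 0.0963] mid 0.0026
scene front 585 out [-0.0847 -0.0671 -0.0506] z [0.0836 0.0856 0.0879] mid -0.018
scene back 1255 out [0.0546 0.0743 0.0883] z [0.0789 0.0853 0.0875] mid 0.0025
scene left 575 out [0.0808 0.1054 0.1167] z [0.0856 0.0924 0.0976] mid 0.0102
scene right 621 out [-0.1162 -0.1008 -0.0848] z [0.0861 0.0917 0.0974] mid 0.003
7.35 [0.62282869 0.06723836 0.14013054] [ 0.57266671  0.81978768 -0.00099477]
front shift fractions [-1.297 -0.948  0.477]
back shift fractions [-1.283  0.901  0.478]
left shift fractions [ 0.01  -0.033  0.477]
right shift fractions [-2.59  -0.014  0.479]
```

Back is shut. Next is the left flap.

jog_arm:
  increments:
    - [0,0.01,-0.03,0.15,0]
    - [0,0.01,-0.03,0.28,0]
    - [0,0.01,-0.03,0.32,0]
    - [0,0.01,-0.03,0.35,0]
    - [0,0.01,-0.03,0.38,0]
    - [0,0.01,-0.03,0.41,0]
    - [0,0.01,-0.03,0.44,0]
    - [0,0.01,-0.03,0.46,0]
    - [0,0.01,-0.03,0.48,0]
    - [0,0.01,-0.03,0.49,0]
    - [0,0.01,-0.03,0.5,0]
    - [0,0.01,-0.03,0.5,0]

```text
clock: 8.35
ee_pos: [0.6213, 0.0709, 0.1019]
eef_rot: [[0.571, 0.821, 0.0], [0.821, -0.571, -0.001], [-0.0, 0.001, -1.0]]
contact_force: [-3.1, -0.5, 9.5]
opening: -0.0
finger_force: 4.3
```

jog_arm:
  increments:
    - [0,0,0,-0.2,0]
    - [0,0,0,-0.5,0]
    - [0,0,0,-0.5,0]
    - [0,-0.4,0,-0.5,0]
    - [0,-0.8,0,-0.5,0]
    - [0,-0.8,0,-0.5,0]

```text
clock: 8.85
ee_pos: [0.5809, 0.0106, 0.1395]
eef_rot: [[0.577, 0.817, -0.006], [0.817, -0.577, -0.007], [-0.009, -0.001, -1.0]]
contact_force: [-1.3, -2.2, -1.1]
opening: 0.003
finger_force: 0.0
```

jog_arm:
  increments:
    - [0,-0.45,0,0,0]
    - [0,-0.9,0,0,0]
    - [0,-0.9,0,0,0]

```text
clock: 9.1
ee_pos: [0.5387, -0.0492, 0.1394]
eef_rot: [[0.579, 0.815, -0.007], [0.815, -0.579, -0.007], [-0.01, -0.002, -1.0]]
contact_force: [-0.3, -0.4, -1.0]
opening: -0.005
finger_force: 0.0
```

jog_arm:
  increments:
    - [0,-0.45,0,0,0]
    - [0,-0.9,0,0,0]
    - [0,-0.9,0,0,0]
    - [0,-0.9,0,0,0]
    - [0,-0.9,0,0,0]
    - [0,-0.9,0,0,0]

```text
clock: 9.6
ee_pos: [0.5035, -0.0983, 0.1404]
eef_rot: [[0.569, 0.822, 0.001], [0.822, -0.569, 0.001], [0.001, 0.0, -1.0]]
contact_force: [-0.2, 0.5, -0.5]
opening: 0.003
finger_force: 0.0
```

```bash
python3 chk.py
```

```text
top front 1349 out [-0.0857 -0.07   -0.0526] z [0.0824 0.0845 0.0867] mid -0.0004
top back 1336 out [0.052  0.0696 0.0856] z [0.0822 0.0844 0.0865] mid 0.0001
top left 864 out [0.0818 0.0994 0.1152] z [0.0822 0.0845 0.0867] mid -0.0
top right 289 out [-0.1011 -0.0881 -0.0829] z [0.0842 0.087  0.0914] mid -0.0154
scene front 830 out [-0.0851 -0.0672 -0.0505] z [0.0836 0.0856 0.0878] mid 0.0031
scene back 1247 out [0.0542 0.0745 0.0882] z [0.0788 0.0853 0.0874] mid 0.0028
scene left 695 out [0.0806 0.0981 0.1139] z [0.0821 0.0854 0.0874] mid 0.0025
scene right 539 out [-0.1155 -0.1009 -0.0845] z [0.086  0.092  0.0974] mid 0.0058
9.7 [ 0.50335326 -0.09814762  0.14030854] [0.56859841 0.82261456 0.00106665]
front shift fractions [ 1.257 -0.902  0.48 ]
back shift fractions [1.262 0.948 0.48 ]
left shift fractions [2.559 0.02  0.482]
right shift fractions [-0.041  0.027  0.479]
```

jog_arm:
  increments:
    - [0,-0.04,0.02,0.15,0]
    - [0,-0.04,0.02,0.28,0]
    - [0,-0.04,0.02,0.32,0]
    - [0,-0.04,0.02,0.35,0]
    - [0,-0.04,0.02,0.38,0]
    - [0,-0.04,0.02,0.41,0]
    - [0,-0.04,0.02,0.44,0]
    - [0,-0.04,0.02,0.46,0]
    - [0,-0.04,0.02,0.48,0]
    - [0,-0.04,0.02,0.49,0]
    - [0,-0.04,0.02,0.5,0]
    - [0,-0.04,0.02,0.5,0]

```text
clock: 10.7
ee_pos: [0.5025, -0.1028, 0.1018]
eef_rot: [[0.57, 0.821, 0.001], [0.821, -0.57, -0.0], [0.0, 0.001, -1.0]]
contact_force: [-3.6, 0.7, 10.7]
opening: 0.005
finger_force: 5.6
```

jog_arm:
  increments:
    - [0,0,0,-0.2,0]
    - [0,0,0,-0.5,0]
    - [0,0,0,-1,0]
    - [0,0,0,-1,0]
    - [0,0,0,-1,0]

```text
clock: 11.12
ee_pos: [0.5037, -0.1032, 0.1824]
eef_rot: [[0.571, 0.821, 0.006], [0.821, -0.571, -0.001], [0.003, 0.005, -1.0]]
contact_force: [-0.1, 1.0, -1.3]
opening: -0.001
finger_force: 0.0
```

jog_arm:
  increments:
    - [0,-0.4,0,-0.4,0]
    - [0,-1,0.2,-0.8,0]
    - [0,-1,0.2,-0.8,0]
    - [0,-1,0.2,-0.8,0]
    - [0,-1,0.2,-0.8,0]
    - [0,-1,0.2,-0.8,0]

```text
clock: 11.62
ee_pos: [0.469, -0.1767, 0.243]
eef_rot: [[0.569, 0.822, -0.002], [0.822, -0.569, 0.002], [0.0, -0.003, -1.0]]
contact_force: [-0.4, 0.7, -0.9]
opening: 0.004
finger_force: 0.0
```

```bash
python3 chk.py; python3 -c "
from h import *
cv2.imwrite('pics/b.png',bot.capture('scene')['pixels'][...,::-1])"
```

```text
top front 1352 out [-0.0857 -0.0699 -0.0526] z [0.0823 0.0845 0.0866] mid 0.0001
top back 1340 out [0.0519 0.0696 0.0856] z [0.0822 0.0844 0.0866] mid -0.0
top left 861 out [0.0818 0.0993 0.1153] z [0.0824 0.0845 0.0866] mid -0.0003
top right 858 out [-0.1158 -0.1001 -0.0827] z [0.0822 0.0843 0.0866] mid -0.0002
scene front 833 out [-0.0855 -0.0669 -0.0507] z [0.0836 0.0855 0.0877] mid 0.0024
scene back 1255 out [0.0545 0.0745 0.0883] z [0.0787 0.0854 0.0876] mid 0.0029
scene left 698 out [0.0807 0.0984 0.1139] z [0.0818 0.0853 0.0872] mid 0.0027
scene right 523 out [-0.1176 -0.1015 -0.0847] z [0.0836 0.0857 0.0876] mid 0.0029
11.7167 [ 0.46930721 -0.1760966   0.24294636] [5.68137198e-01 8.22933805e-01 2.76172273e-04]
front shift fractions [ 2.301 -1.099  1.766]
back shift fractions [2.305 0.751 1.76 ]
left shift fractions [ 3.603 -0.176  1.763]
right shift fractions [ 1.003 -0.171  1.763]
```

View pics/b.png

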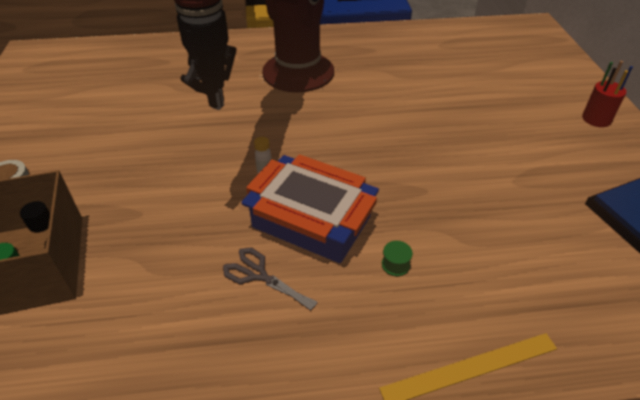

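The picture shows all four flaps flush around the lid at about (312,192). The glue (262,155), scissors (270,280) and spool (397,257) are still in place, and the arm is clear.

```bash
python3 -c "
from bench import bot
print(bot.close_job())"
```

```text
the job is handed in; nothing more can be done
None
```

All four flaps (front, back, left, right) are pressed shut and flush with the lid; the box hasn't moved, the spool, glue stick and scissors look untouched in the final picture, and the job was handed in at about 12 s.

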